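# Open the safety-capped descaler bottle

## Task

Open the descaler bottle, the one with the winged safety cap, for the coffee machine: press the cap down against its spring, keep it pressed while you twist it roughly a quarter turn anticlockwise (seen from above), and lift it straight off. Leave the bottle standing in its compartment of the holder and everything else where it is, and finish still gripping the cap, held level over the bottle's open mouth and about 5 cm clear of it; do not put it down or let go.

Things in the scene. Friction and masses are not known exactly. Their poses are not given: they have to be found in the camera images.
- cap_grip (a point): Middle of the upright bar (wing) on the white push-and-turn cap: bar 44 mm long along its x, 12 mm thick along y, 22 mm tall, standing on a flat disc of 54 mm diameter where two fingertips can stand, one each side of the bar, and push. This point is 11 mm below the bar's top, 11 mm above the disc's flat top, 37 mm above the skirt's lower edge. z up. At the start 25.5 mm above the bottle's mouth.
- cap: The same cap, 30 g, skirt 52 mm in diameter; origin: centre of the skirt's lower edge, x along the wing. Locked at first, x along the bottle's x. It turns only while pressed 4.5 mm or more (aim at 6 to 7, stop at 8 mm); its spring gives 4 N plus 0.7 N per mm. Only anticlockwise from above: free to lift off from 50 to 125 degrees, best 75 to 80. Turned less, it stays hooked and takes the bottle along.
- bottle_mouth (a point): Centre of the mouth (top rim, 30 mm across) of the descaler bottle, 113.5 mm above its underside; z points up along the bottle, x and y are square to its sides and parallel to the holder's.
- bottle: The descaler bottle: loose, white, square, 64 x 64 mm, about 0.3 kg (varies). Origin: centre of its underside. Stands with 1.5 mm of play each side in one of the holder's two square compartments, which keep it from turning with the cap.
- holder: Grey plastic bottle holder fixed to the worktop, 77 mm (x) by 149 mm (y), 55 mm high, with two square open compartments whose centres are 36 mm to either side along its y axis and whose floor is 5 mm up. Origin: centre of its underside.
- other_bottle: Bystander in the other compartment: a similar but lower white square bottle, 105 mm tall over its plain round cap (44 mm diameter, no wing). Origin: centre of its underside. Leave it alone.
- mug: Bystander: pink ceramic mug, 82 mm diameter, 95 mm tall. Origin: centre of its underside.
- jar: Bystander: glass sugar jar with a hinged wire clamp lid, about 92 mm diameter (110 mm over the wires), 125 mm tall. Origin: centre of its underside.
- saucer: Bystander: stainless steel saucer facing up, 136 mm diameter, 18 mm high. Origin: centre of its underside.
- tin: Bystander: plain aluminium tea tin, 80 mm diameter, 110 mm tall. Origin: centre of its underside.
- bowl: Bystander: white ceramic bowl, 110 mm diameter, 50 mm high. Origin: centre of its underside.
- caddy_cup (a point): Bystander: mouth of one of the three cups of a plastic rotating caddy (150 mm diameter, three teaspoons standing in it up to 170 mm high). This point is 40 mm from the caddy's upright turning axis (direction given by -x of this point's frame), 90 mm above the worktop.
There are look-alikes about, which are no part of the job. Leave any pink or yellow look-alike of the cap alone.

How it is judged:
On the way, in this order (a step that is already met when the one before it is completed fails the run):
1. the cap is pressed down at least 3.5 mm on the bottle while still locked (z of cap_grip in the frame of bottle_mouth below 0.022 m and horizontal distance between cap_grip and bottle_mouth below 0.01 m and angle between the x axis of cap_grip and the x axis of bottle_mouth, either way round below 0.5 rad), for 0.05 s.
2. the cap is turned at least 40 degrees while still on the neck (angle between the x axis of cap_grip and the x axis of bottle_mouth, either way round above 0.7 rad and z of cap_grip in the frame of bottle_mouth below 0.03 m and horizontal distance between cap_grip and bottle_mouth below 0.01 m), for 0.05 s.
At the end, for the whole second after the job is handed in: Cap gripped, still, level within 15 degrees, its lower edge 25 to 120 mm above the bottle's mouth (grip point 62 to 157 mm), within 30 mm of straight over it, not touching the bottle; the bottle upright in its compartment, its mouth within 10 mm of where it was (z of cap_grip in the frame of bottle_mouth between 0.062 and 0.157 m and horizontal distance between cap_grip and bottle_mouth below 0.03 m and angle between cap_grip's own z axis and vertical below 0.26 rad and contact force between cap and the fingers above 1 N and contact force between cap and bottle below 0.05 N and linear speed of each of cap, bottle below 0.03 m/s and angle between bottle_mouth's own z axis and vertical below 0.08 rad and distance of bottle_mouth from where it was at the start of the episode below 0.01 m); the arm keeps its last pose, push and grip.
It fails at once if the bottle is pulled up or tipped out of its compartment (mouth moved more than 20 mm) (distance of bottle_mouth from where it was at the start of the episode above 0.02 m).
It fails at once if a bystander (mug, jar, saucer, tin, bowl, other bottle, caddy) is shifted more than 25 mm (distance of any of mug, jar, saucer, tin, bowl, other_bottle, caddy_cup from where it was at the start of the episode above 0.025 m).
It also fails if it takes over 38 s, if anything falls off the work surface, if the arm or the gripper's body presses on something with over 40 N, if the wrist force passes 120 N, or if a joint passes its speed limit or range.

## Robot

A 7-joint arm with a two-finger parallel gripper is mounted at the origin on the work surface. World frame = base frame: x ahead of the robot, y to its left, z up, the work surface at z = 0. Lengths are in m, angles in rad, forces in N, time in s.
With the tool pointing down it reaches from about 0.35 to 0.9 m from the base axis. Payload 19.9 kg.
Tool frame: the origin (TCP) lies at the very end of the fingers, on their centre line; the grasp point (between the pads) lies 19 mm behind it; z points along the fingers, y is the line along which they close (so a half turn about z gives the same grasp; the last joint's range is limited). The gripper opens to 85 mm and grips with 20 to 120 N. Pads are 22 mm wide; open, the fingers measure 114 mm over their backs; the gripper's body (76 mm by 85 mm) begins 54 mm behind the grasp point. The pads swing forward as they close: fully open they stand 13 mm farther back than shut.
Start: joints at [-1.3, 0.417, -0.01, 1.614, 0.005, 1.111, -0.053], TCP at [0.192, 0.595, 0.231] pointing down, gripper open.
Joint ranges: [-2.81, 2.81], [-0.39, 2.02], [-1.27, 1.25], [0.06, 2.57], [-1.19, 4.33], [0.19, 2], [-2.82, 2.82]. Speed limits (rad/s): [1.89, 1.89, 2.39, 2.39, 3.01, 3.01, 3.01].

## Interface

Orientations are given as a 3x3 rotation matrix whose columns are the frame's x, y, z axes.
In Python, from station import env gives the robot as it stands.
- The arm moves only by the tool apply_moves, never from a script. Its argument "moves" is a list of rows, each a list of 7 numbers: the opening, from 0 (shut) to 1 (fully open), then the shift along the tool's x, y, z in units of 30 mm (1.0 is 30 mm), then the turn, a rotation vector about the tool's x, y, z in units of 6 degrees (1.0 is 6 degrees). In form: [[jaw, dx, dy, dz, wx, wy, wz], ...]. A call has 1 to 20 rows; each row shifts and turns the commanded pose from where the row before left it, along the tool's axes as they then stand; what a row does not reach is not made up. A row lasts 1/12 s, in which the tool goes at most 41.7 mm and 7.16 degrees, less where a joint would pass 70% of its speed; a pose out of reach is approached as far as the arm can. A call is refused whole if a number of a shift passes 1 or a number of a turn 1, either way. A call with a gripper value outside its range is refused whole. The fingers move at their own pace and stop on an object; "grip_force" is the grip in N (left out, the last holds). Time passes only in rows, so rows that do not move let the fingers close. It gives the time, the measured TCP pose, the force, the opening and the grip force at its end, in the units of the state.
- env.state(): the state, without advancing time (a new reading comes with each control period).
- env.get_image(name): name is "scene" or "side" or "wrist"; returns the picture (480x640x3 uint8, red, green, blue); there is no depth.
- env.calibration(name): a dict with "mtx" (3x3 intrinsics, pixels), "R" (3x3) and "t" (3): a world point X has camera coordinates R X + t. Camera axes: x right, y down, z forward; pixel columns grow to the right and rows downward; lengths in m; the calibration is good to about 2 mm. A picture is of the moment at which its call begins: read the wrist's pose just before it. calibration takes no time and is no camera call; for the wrist camera it gives the pose at the moment of the call.
- env.close_job(): hands the job in; it is judged then, once.
The state is a dict: "time": time; "qpos": joint angles; "dq": joint speeds; "joint_torque": joint torques, N m; "ee_pos": TCP position; "eef_rot": TCP orientation; "force": force on the tool from outside, world axes, zero at the start; "torque": the same for the moment, N m; "opening": finger opening in m; "grip_force": force on a finger pad.
Only numpy, scipy, OpenCV 4.12 (cv2) and the standard library are available. Lean on these libraries where they do the work, as an engineer would, in place of code of your own. Each camera call takes 0.05 s, during which the arm holds its last target. There are 200 camera calls.

## Working session

There is one attempt and no reset: what is moved stays moved. The work goes in short steps, Python scripts to look and compute and a tool call to move; the robot and the scene stay as the last step left them, time stands still between calls to the robot, and variables do not carry over. Pictures are saved under pics/ and viewed, at most 10 in all, crops included, and the job is handed in when it is done.

Besides the shell and the picture viewer there is one more tool, called after ">>>" in YAML: its name, and indented under it one key for each argument. apply_moves: Moves the arm, as the interface text tells. Its arguments: {"type":"object","properties":{"moves":{"type":"array","items":{"type":"array","items":{"type":"number"}}},"grip_force":{"type":"number"}},"required":["moves"]}

```bash
mkdir -p pics; ls
python3 - <<'E'
from station import env
import cv2,numpy as np
s=env.state();print(s)
for n in("scene","side"):
    im=env.get_image(n);cv2.imwrite(f"pics/{n}0.png",im[:,:,::-1])
    c=env.calibration(n);print(n,c)
E
```

```text
pics
{'time': 0.0, 'qpos': array([-1.29948915,  0.4179511 , -0.01031063,  1.61419303,  0.00469408,
        1.11069165, -0.05299423]), 'dq': array([-0.00065613, -0.00175649,  0.00028111,  0.0002864 ,  0.00020582,
       -0.00015671, -0.00068473]), 'joint_torque': array([ 7.33934087e-06, -8.64453936e+01,  6.78907894e-01, -4.34907603e+01,
        1.90673803e-02,  7.35346548e-03, -6.94711105e-06]), 'ee_pos': array([0.19222721, 0.5943319 , 0.23066658]), 'eef_rot': array([[-9.51479150e-01,  3.07713080e-01, -2.95307404e-04],
       [ 3.07713211e-01,  9.51478418e-01, -1.18289509e-03],
       [-8.30136704e-05, -1.21637001e-03, -9.99999257e-01]]), 'force': array([ 1.59963487,  0.89108697, -0.15621937]), 'torque': array([-0.00375834,  0.02825504,  0.02386899]), 'grip_force': 0.0, 'opening': 0.08548976579451432}
scene {'mtx': array([[451.08696961,   0.        , 319.28895924],
       [  0.        , 451.08696961, 237.73104292],
       [  0.        ,   0.        ,   1.        ]]), 'R': array([[ 6.37306861e-01,  7.70609918e-01, -5.65009421e-04],
       [ 6.43257673e-01, -5.32387942e-01, -5.50256891e-01],
       [-4.24334222e-01,  3.50319045e-01, -8.34995230e-01]]), 't': array([-0.3558691 , -0.31551945,  1.35549251])}
side {'mtx': array([[541.72558839,   0.        , 315.02524425],
       [  0.        , 541.72558839, 240.62498834],
       [  0.        ,   0.        ,   1.        ]]), 'R': array([[ 0.86617632, -0.49967832, -0.00775595],
       [-0.35244212, -0.59979691, -0.71835104],
       [ 0.35429245,  0.62495219, -0.69563757]]), 't': array([-0.46913079,  0.304451  ,  1.20816627])}
```

View pics/scene0.png

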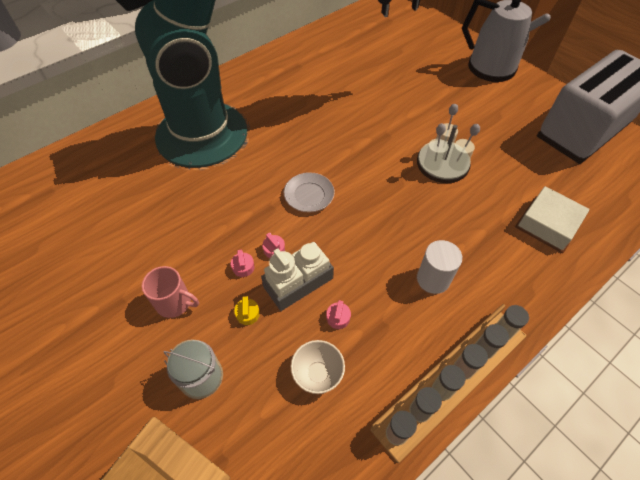

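View pics/side0.png

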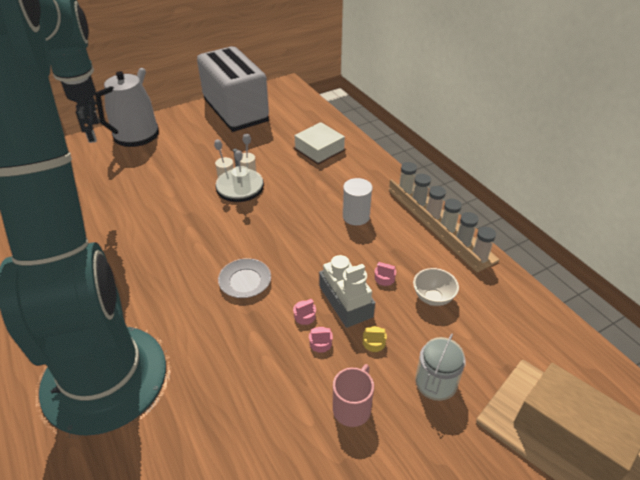

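Candidates, in scene pixels: the white winged cap at (282,260), a plain white cap at (311,252), pink look-alikes at (241,263), (273,244) and (338,315), and a yellow one at (246,311). By the description I choose the white winged cap at (282,260), and I'll check it in one close crop of both views.

Run:
```python
import cv2,numpy as np
a=cv2.imread("pics/scene0.png")[230:310,250:350];b=cv2.imread("pics/side0.png")[245:325,300:400]
a,b=[cv2.resize(x,(400,320),interpolation=cv2.INTER_CUBIC) for x in(a,b)]
cv2.imwrite("pics/crop.png",np.hstack([a,b]))
```

```text
(no output)
```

View pics/crop.png

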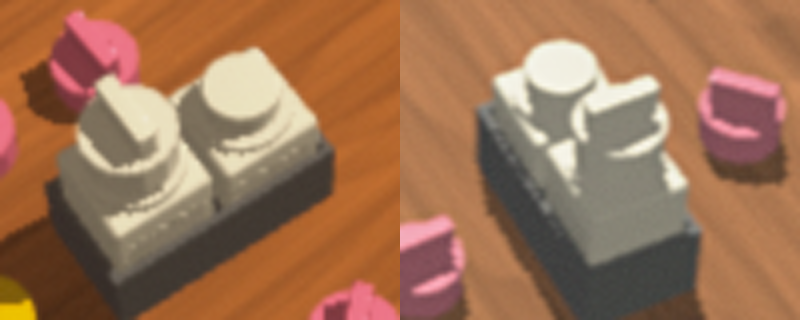

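The crop confirms it: the white winged cap is on the near-left bottle. Its bar top runs about (276,250)–(287,266) in the scene view and (347,269)–(364,266) in the side view.

```bash
cat > h.py <<'E'
from station import env
import numpy as np,cv2
def ray(c,u,v):
    d=c["R"].T@np.linalg.solve(c["mtx"],[u,v,1]);return -c["R"].T@c["t"],d/np.linalg.norm(d)
def plane(c,u,v,z):
    o,d=ray(c,u,v);return o+d*(z-o[2])/d[2]
def proj(c,X):
    p=c["mtx"]@(c["R"]@np.asarray(X)+c["t"]);return p[:2]/p[2]
def tri(rs):
    A=sum(np.eye(3)-np.outer(d,d) for o,d in rs);b=sum((np.eye(3)-np.outer(d,d))@o for o,d in rs);return np.linalg.solve(A,b)
E
python3 - <<'E'
from h import *
s,d=env.calibration("scene"),env.calibration("side")
print("tri",tri([ray(s,282,258),ray(d,355.5,268)]))
for c,a,b in((s,(276.3,250.5),(287.5,265.8)),(d,(347,269.5),(363.8,266.2))):
    p,q=plane(c,*a,.155),plane(c,*b,.155);print((p+q)/2,np.degrees(np.arctan2(*(q-p)[1::-1])),np.linalg.norm(p-q))
# holder: dark grey top edge corners in scene crop: left(48,190) bottom(118,290) right(333,150)
for u,v in((48,185),(115,275),(333,148)): print(plane(s,250+u/4,230+v/4,.055))
print("other",plane(s,250+240/4,230+80/4,.110),plane(d,300+163/4,245+66/4,.110))
E
```

```text
tri [ 0.58221123 -0.11957558  0.14920112]
[ 0.58627881 -0.12357058  0.155     ] -5.573366032829615 0.04445749999358446
[ 0.57892736 -0.12124142  0.155     ] -15.535074832937816 0.03991537221440833
[ 0.54381989 -0.1566561   0.055     ]
[ 0.6131078  -0.16101271  0.055     ]
[ 0.62860907 -0.01637531  0.055     ]
other [ 0.58593534 -0.04935675  0.11      ] [ 0.58449208 -0.05153907  0.11      ]
```

Run:
```python
from h import *
s,d=env.calibration("scene"),env.calibration("side")
for n,u,v in(("kettlebase",495,70),("caddy",445,165),("toaster",575,130),("tin",435,285)): print(n,plane(s,u,v,0))
print("kettletop",tri([ray(s,508,3),ray(d,122,78)]))
print("toaster top",tri([ray(s,605,78),ray(d,232,62)]))
print("tcp in views",proj(s,env.state()["ee_pos"]),proj(d,env.state()["ee_pos"]))
```

```text
kettlebase [ 3.74064078e-01  9.20362768e-01 -1.11022302e-16]
caddy [0.55516308 0.46682397 0.        ]
toaster [ 7.10029681e-01  8.75781125e-01 -1.11022302e-16]
tin [0.79736189 0.15955812 0.        ]
kettletop [0.34840497 0.89777677 0.22707302]
toaster top [0.70994513 0.84966379 0.20558822]
tcp in views [397.84030384  15.51055377] [ 95.96819236 136.61578465]
```

>>> apply_moves:
  moves:
    - [1, -1, 0, -0.3, 0, 0, 0.46]
    - [1, -1, 0, -0.3, 0, 0, 0.46]
    - [1, -1, 0, -0.3, 0, 0, 0.46]
    - [1, -1, 0, -0.3, 0, 0, 0.46]
    - [1, -1, 0, -0.3, 0, 0, 0.46]
    - [1, -1, 0, 0, 0, 0, 0.46]
    - [1, -1, 0, 0, 0, 0, 0.46]
    - [1, -1, 0, 0, 0, 0, 0.46]
    - [1, -1, 0, 0, 0, 0, 0.46]
    - [1, -1, 0, 0, 0, 0, 0.46]
    - [1, -1, 0, 0, 0, 0, 0.46]
    - [1, -1, 0, 0, 0, 0, 0.46]
    - [1, -1, 0, 0, 0, 0, 0.46]
    - [1, -1, 0, 0, 0, 0, 0.46]
    - [1, -1, 0, 0, 0, 0, 0.46]
    - [1, -1, 0, 0, 0, 0, 0.46]
    - [1, -1, 0, 0, 0, 0, 0.46]
    - [1, -1, 0, 0, 0, 0, 0.46]
    - [1, -1, 0, 0, 0, 0, 0.46]
    - [1, -1, 0, 0, 0, 0, 0.46]

```text
time: 1.77
ee_pos: [0.6068, 0.1914, 0.2759]
eef_rot: [[-0.288, 0.958, -0.0], [0.958, 0.288, -0.0], [-0.0, -0.001, -1.0]]
force: [1.1, 1.3, -0.1]
opening: 0.0853
grip_force: 0.0
```

>>> apply_moves:
  moves:
    - [1, -1, -0.12, 0, 0, 0, 0.45]
    - [1, -1, -0.12, 0, 0, 0, 0.45]
    - [1, -1, -0.12, 0, 0, 0, 0.45]
    - [1, -1, -0.12, 0, 0, 0, 0.45]
    - [1, -1, -0.12, 0, 0, 0, 0.45]
    - [1, -1, -0.12, 0, 0, 0, 0.45]
    - [1, -1, -0.12, 0, 0, 0, 0.45]
    - [1, -1, -0.12, 0, 0, 0, 0.45]
    - [1, -1, -0.12, 0, 0, 0, 0.45]
    - [1, -1, -0.12, 0, 0, 0, 0.45]
    - [1, 0, 0, 0, 0, 0, 1]
    - [1, 0, 0, 0, 0, 0, 1]
    - [1, 0, 0, 0, 0, 0, 1]
    - [1, 0, 0, 0, 0, 0, 1]
    - [1, 0, 0, 0, 0, 0, 1]
    - [1, 0, 0, 0, 0, 0, 1]
    - [1, 0, 0, 0, 0, 0, 1]
    - [1, 0, 0, 0, 0, 0, 1]
    - [1, 0, 0, 0, 0, 0, 1]
    - [1, 0, 0, 0, 0, 0, 1]

```text
time: 3.43
ee_pos: [0.5953, -0.1064, 0.2761]
eef_rot: [[0.942, 0.335, -0.001], [0.335, -0.942, -0.0], [-0.001, -0.0, -1.0]]
force: [0.2, 0.5, -0.4]
opening: 0.0857
grip_force: 0.0
```

>>> apply_moves:
  moves:
    - [1, 0, 0, 0, 0, 0, 1]
    - [1, 0, 0, 0, 0, 0, 1]
    - [1, 0, 0, 0, 0, 0, 1]
    - [1, 0, 0, 0, 0, 0, 1]
    - [1, 0, 0, 0, 0, 0, 0]

```text
time: 3.85
ee_pos: [0.5953, -0.1063, 0.276]
eef_rot: [[0.997, -0.077, -0.001], [-0.077, -0.997, -0.0], [-0.001, 0.0, -1.0]]
force: [0.4, 0.7, -0.8]
opening: 0.0854
grip_force: 0.0
```

Run:
```python
from h import *
c=env.calibration("wrist");im=env.get_image("wrist");np.savez("w1.npz",**c)
cv2.imwrite("pics/w1.png",im[:,:,::-1]);s=env.state();print(s["time"],s["ee_pos"],s["eef_rot"],s["qpos"])
print(proj(c,[.582,-.122,.155]),proj(c,s["ee_pos"]),-c["R"].T@c["t"])
```

```text
3.9 [ 0.59530306 -0.10625165  0.27596164] [[ 9.97533341e-01 -7.01904140e-02 -7.34252389e-04]
 [-7.01907536e-02 -9.97533487e-01 -4.47433948e-04]
 [-7.01035772e-04  4.97868010e-04 -9.99999630e-01]] [-0.51385523  0.45928242  0.8765228   1.63622585 -0.37018458  1.22260948
 -1.20075517]
[343.39855838 248.59048944] [318.05225474 317.94017416] [ 0.66810226 -0.11173946  0.41765423]
```

View pics/w1.png

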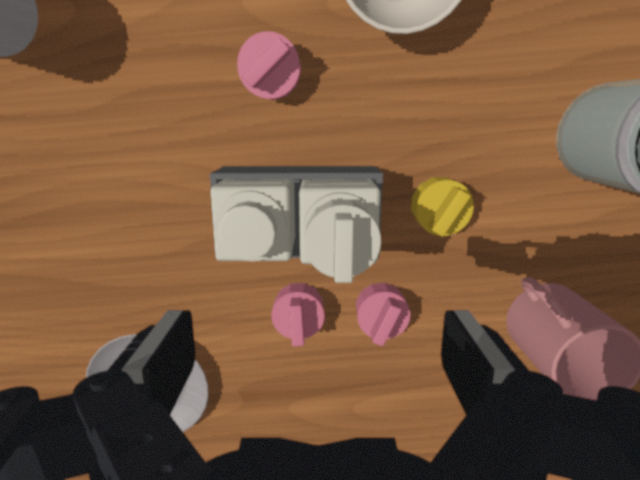

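Run:
```python
import cv2
a=cv2.imread("pics/w1.png")[160:300,200:390];cv2.imwrite("pics/w1c.png",cv2.resize(a,(760,560),interpolation=cv2.INTER_CUBIC))
```

```text
(no output)
```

View pics/w1c.png

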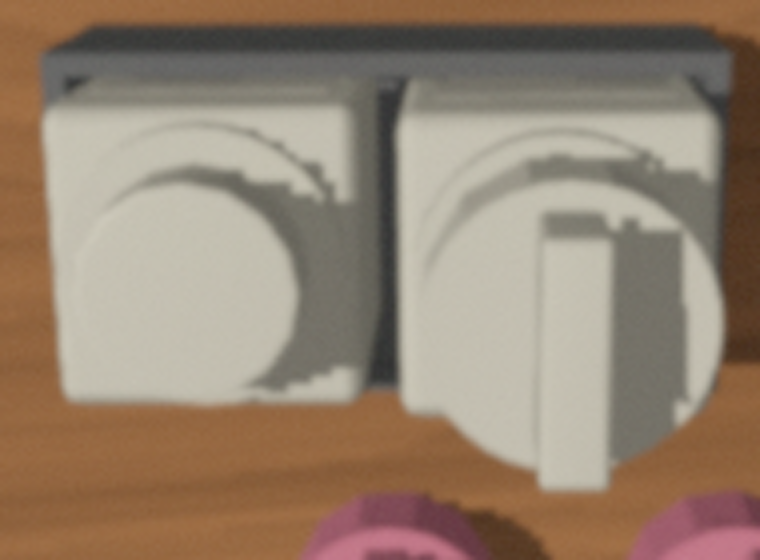

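The close view shows the winged cap with its bar top at crop corners (541,238)–(607,488), on a disc spanning columns 420–725. The bar is nearly vertical in the image.

Run:
```python
from h import *
c=dict(np.load("w1.npz"));P=lambda u,v,z:plane(c,200+u/4,160+v/4,z)
q=[P(*a,.155) for a in((541,238),(611,238),(607,488),(540,488))]
m=np.mean(q,0);d=(q[0]+q[1]-q[2]-q[3])/2;print("bar",m,np.degrees(np.arctan2(d[1],d[0])),np.linalg.norm(d),np.linalg.norm(q[0]-q[1]))
a,b=P(420,322,.133),P(726,322,.133);print("disc y",(a+b)/2,np.linalg.norm(a-b))
a,b=P(575,180,.133),P(560,470,.133);print("disc x",(a+b)/2,np.linalg.norm(a-b))
a,b=P(45,52,.055),P(730,50,.055);print("holder",a,b,np.degrees(np.arctan2(*(a-b)[1::-1]))-90)
s=env.state();R=s["eef_rot"];print(R.T@(np.array([m[0],m[1],0])-s["ee_pos"]*[1,1,0])/.03, "cam",-c["R"].T@c["t"])
r=tri([ray(c,200+574.75/4,160+363/4),ray(env.calibration("side"),355.5,268)]);print("tri",r)
r=tri([ray(c,200+574.75/4,160+363/4),ray(env.calibration("scene"),282,258)]);print("tri",r)
```

```text
bar [ 0.58001604 -0.12206699  0.155     ] -3.953203882055658 0.04322298790129633 0.011241989900263245
disc y [ 0.58079358 -0.12311299  0.133     ] 0.05405319920712683
disc x [ 0.57962955 -0.12203503  0.133     ] 0.05364431927657656
holder [ 0.62609742 -0.01678942  0.055     ] [ 0.61518453 -0.16348253  0.055     ] -4.254549056926166
[-0.47130743  0.56164475  0.00061003] cam [ 0.66810226 -0.11173946  0.41765423]
tri [ 0.57969536 -0.12164059  0.15409054]
tri [ 0.57970956 -0.12140634  0.1464396 ]
```

>>> apply_moves:
  moves:
    - [0.45, -0.24, 0.28, 0, 0, 0, 0]
    - [0.45, -0.23, 0.28, 0.7, 0, 0, 0]
    - [0.45, 0, 0, 1, 0, 0, 0]
    - [0.45, 0, 0, 1, 0, 0, 0]
    - [0.45, 0, 0, 0.8, 0, 0, 0]
    - [0.45, 0, 0, 0, 0, 0, 0]
    - [0.45, 0, 0, 0, 0, 0, 0]
    - [0.45, 0, 0, 0, 0, 0, 0]

```text
time: 4.57
ee_pos: [0.5805, -0.123, 0.173]
eef_rot: [[0.997, -0.071, 0.002], [-0.071, -0.997, -0.0], [0.002, 0.0, -1.0]]
force: [0.6, -0.2, 0.6]
opening: 0.0385
grip_force: 0.0
```

Run:
```python
from h import *
c=env.calibration("wrist");im=env.get_image("wrist");np.savez("w2.npz",**c)
i2=env.get_image("side");c2=env.calibration("side")
a=cv2.resize(im[230:430,200:440],(480,400));b=cv2.resize(i2[200:325,280:380],(320,400),interpolation=cv2.INTER_CUBIC)
cv2.imwrite("pics/w2.png",np.hstack([a,b])[:,:,::-1]);s=env.state();print(s["time"],s["ee_pos"],s["eef_rot"],s["force"],s["opening"])
print(proj(c,[.580,-.122,.155]),proj(c,s["ee_pos"]))
```

```text
4.6667 [ 0.58079839 -0.1226213   0.17306445] [[ 9.97453755e-01 -7.12792876e-02  2.29566687e-03]
 [-7.12791349e-02 -9.97456396e-01 -1.48387097e-04]
 [ 2.30040453e-03 -1.56238818e-05 -9.99997354e-01]] [ 0.51623443 -0.39500518 -0.38879693] 0.0384260310830995
[315.79871449 299.06726041] [317.09703582 317.44486872]
```

View pics/w2.png

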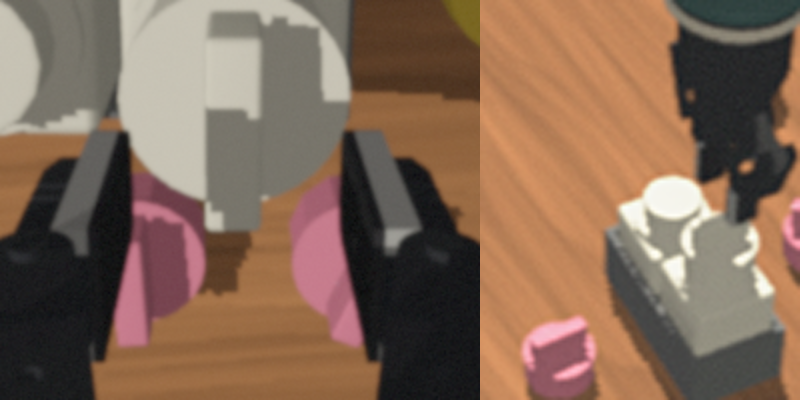

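The bar-top centre is at wrist pixel (316.8,296.5), within 1 mm of the point between the fingers, with the fingers on either side of the bar. I'll descend and grip.

>>> apply_moves:
  moves:
    - [0.45, 0, 0, 0.4, 0, 0, 0]
    - [0.45, 0, 0, 0.4, 0, 0, 0]
    - [0.45, 0, 0, 0.37, 0, 0, 0]
    - [0.45, 0, 0, 0, 0, 0, 0]
    - [0.2, 0, 0, 0, 0, 0, 0]
    - [0, 0, 0, 0, 0, 0, 0]
    - [0, 0, 0, 0, 0, 0, 0]
    - [0, 0, 0, 0, 0, 0, 0]
    - [0, 0, 0, 0, 0, 0, 0]
    - [0, 0, 0, 0, 0, 0, 0]
  grip_force: 45

```text
time: 5.5
ee_pos: [0.5804, -0.1223, 0.1366]
eef_rot: [[0.997, -0.072, 0.001], [-0.072, -0.997, -0.0], [0.001, 0.0, -1.0]]
force: [-0.6, 0.4, 3.3]
opening: 0.0112
grip_force: 48.1
```

>>> apply_moves:
  moves:
    - [0, 0, 0, 0.07, 0, 0, 0]
    - [0, 0, 0, 0.07, 0, 0, 0]
    - [0, 0, 0, 0, 0, 0, 0]
    - [0, 0, 0, 0, 0, 0, 0]

```text
time: 5.83
ee_pos: [0.5804, -0.1223, 0.1322]
eef_rot: [[0.997, -0.072, 0.001], [-0.072, -0.997, -0.0], [0.001, 0.0, -1.0]]
force: [-0.7, 0.9, 6.2]
opening: 0.0108
grip_force: 48.8
```

>>> apply_moves:
  moves:
    - [0, 0, 0, 0.08, 0, 0, 0]
    - [0, 0, 0, 0, 0, 0, 0]
    - [0, 0, 0, 0, 0, 0, 0]
    - [0, 0, 0, 0, 0, 0, 0]

```text
time: 6.17
ee_pos: [0.5804, -0.1223, 0.1299]
eef_rot: [[0.997, -0.072, 0.001], [-0.072, -0.997, -0.0], [0.001, -0.0, -1.0]]
force: [-2.0, 1.2, 7.6]
opening: 0.0104
grip_force: 49.0
```

Run:
```python
from h import *
for _ in range(3):
    env.get_image("side");s=env.state();print(s["ee_pos"],s["force"],s["qpos"])
```

```text
[ 0.58040056 -0.12226981  0.12990492] [-1.60389433  1.15629631  9.2565923 ] [-0.41581843  0.59610875  0.77599107  1.8035577  -0.50453545  0.95055781
 -1.066176  ]
[ 0.58041212 -0.12229646  0.1299379 ] [-1.42692826  0.10748774  8.28624727] [-0.41580851  0.59606546  0.77603202  1.80354424 -0.50453463  0.95055486
 -1.06615252]
[ 0.58038847 -0.12228576  0.12991254] [-1.87547666  0.20859995  8.30181215] [-0.41581833  0.59609826  0.77601761  1.80356479 -0.50451187  0.9505761
 -1.06617068]
```

Force is about 8.4 N, so roughly 6.2 mm pressed. Next is the anticlockwise twist, which is negative about tool z.

>>> apply_moves:
  moves:
    - [0, 0, 0, 0, 0, 0, -0.7]
    - [0, 0, 0, 0, 0, 0, -0.7]
    - [0, 0, 0, 0, 0, 0, -0.7]
    - [0, 0, 0, 0, 0, 0, -0.7]
    - [0, 0, 0, 0, 0, 0, -0.7]
    - [0, 0, 0, 0, 0, 0, 0]

```text
time: 6.82
ee_pos: [0.5806, -0.1223, 0.1301]
eef_rot: [[0.955, 0.295, 0.001], [0.295, -0.955, 0.0], [0.001, 0.0, -1.0]]
force: [-0.6, 1.3, 8.1]
opening: 0.0112
grip_force: 49.0
```

Run:
```python
from h import *
im=env.get_image("wrist");s=env.state();print(s["ee_pos"],s["force"],s["torque"])
cv2.imwrite("pics/w3.png",cv2.resize(im[180:380,180:460],(700,500))[:,:,::-1])
```

```text
[ 0.5806328  -0.12227758  0.13010946] [ 0.56227686 -0.05635813  7.70483334] [0.18781935 0.01669582 0.05354479]
```

View pics/w3.png

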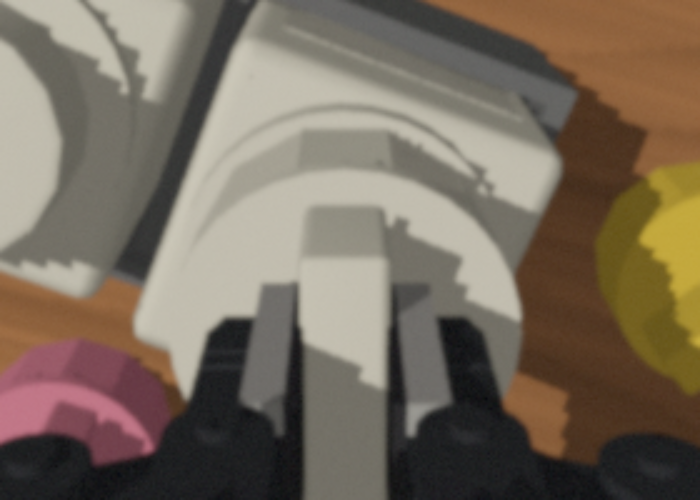

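The cap turns with the fingers: the bar (crop column 345) is still upright between them, while the bottle has turned in view. The tool has turned 21°, so I'll continue to about 78°.

>>> apply_moves:
  moves:
    - [0, 0, 0, 0.01, 0, 0, -0.68]
    - [0, 0, 0, 0, 0, 0, -0.68]
    - [0, 0, 0, 0, 0, 0, -0.68]
    - [0, 0, 0, 0, 0, 0, -0.68]
    - [0, 0, 0, 0, 0, 0, -0.68]
    - [0, 0, 0, 0, 0, 0, -0.68]
    - [0, 0, 0, 0, 0, 0, -0.68]
    - [0, 0, 0, 0, 0, 0, -0.68]
    - [0, 0, 0, 0, 0, 0, -0.68]
    - [0, 0, 0, 0, 0, 0, -0.68]
    - [0, 0, 0, 0, 0, 0, -0.68]
    - [0, 0, 0, 0, 0, 0, -0.68]
    - [0, 0, 0, 0, 0, 0, -0.68]
    - [0, 0, 0, 0, 0, 0, -0.68]
    - [0, 0, 0, 0, 0, 0, 0]
    - [0, 0, 0, 0, 0, 0, 0]

```text
time: 8.2
ee_pos: [0.5806, -0.1223, 0.1298]
eef_rot: [[0.275, 0.961, 0.001], [0.961, -0.275, 0.0], [0.0, 0.001, -1.0]]
force: [-0.7, 0.4, 8.9]
opening: 0.0109
grip_force: 49.1
```

Run:
```python
from h import *
im=env.get_image("wrist");s=env.state();R=s["eef_rot"];print(s["ee_pos"],s["force"],s["torque"],np.degrees(np.arctan2(R[1,0],R[0,0])))
cv2.imwrite("pics/w4.png",cv2.resize(im[180:380,180:460],(700,500))[:,:,::-1])
```

```text
[ 0.58059876 -0.12230762  0.12978637] [0.15912758 1.11517481 8.07071903] [0.0916315  0.16173044 0.03607888] 74.00185318976446
```

View pics/w4.png

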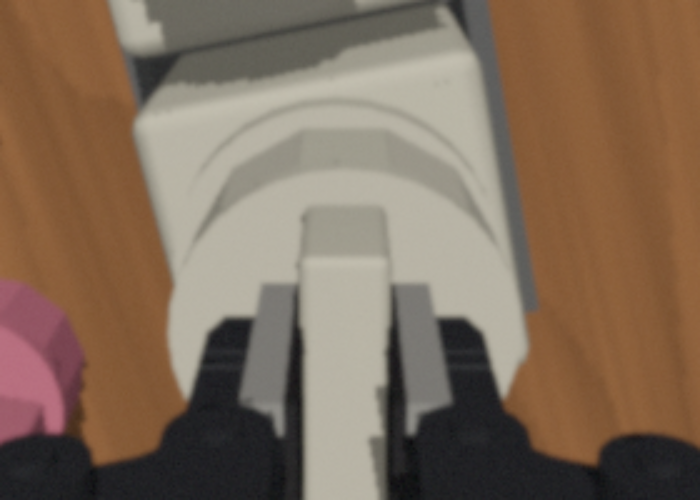

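The cap has turned 78° without slipping. The bar is still centred in the fingers and the bottle stands in its compartment. I'll lift slowly.

>>> apply_moves:
  moves:
    - [0, 0, 0, -0.1, 0, 0, 0]
    - [0, 0, 0, -0.1, 0, 0, 0]
    - [0, 0, 0, -0.1, 0, 0, 0]
    - [0, 0, 0, -0.1, 0, 0, 0]
    - [0, 0, 0, 0, 0, 0, 0]
    - [0, 0, 0, 0, 0, 0, 0]

```text
time: 8.75
ee_pos: [0.58, -0.1221, 0.1412]
eef_rot: [[0.276, 0.961, -0.0], [0.961, -0.276, -0.0], [-0.0, -0.0, -1.0]]
force: [-0.2, 0.7, -1.2]
opening: 0.0109
grip_force: 47.8
```

>>> apply_moves:
  moves:
    - [0, 0, 0, -0.1, 0, 0, 0]
    - [0, 0, 0, -0.1, 0, 0, 0]
    - [0, 0, 0, 0, 0, 0, 0]

```text
time: 9.0
ee_pos: [0.5804, -0.1223, 0.1479]
eef_rot: [[0.276, 0.961, 0.001], [0.961, -0.276, -0.0], [-0.0, 0.001, -1.0]]
force: [-0.8, 0.2, -1.5]
opening: 0.0108
grip_force: 47.8
```

Run:
```python
from h import *
for _ in range(4):
    im=env.get_image("side");s=env.state();print(s["ee_pos"],s["force"])
cv2.imwrite("pics/s5.png",cv2.resize(im[200:325,280:400],(576,600),interpolation=cv2.INTER_CUBIC)[:,:,::-1])
```

```text
[ 0.58028543 -0.12223583  0.14762989] [-0.80640671  0.05377874 -1.50274289]
[ 0.5802114  -0.12219274  0.14743544] [ 0.62946727 -0.14816937 -0.50447951]
[ 0.58016621 -0.1221892   0.14734609] [-0.17986421  0.34292633 -0.47887154]
[ 0.58010998 -0.12215013  0.14726978] [-0.48413351  0.31708991  0.54621704]
```

View pics/s5.png

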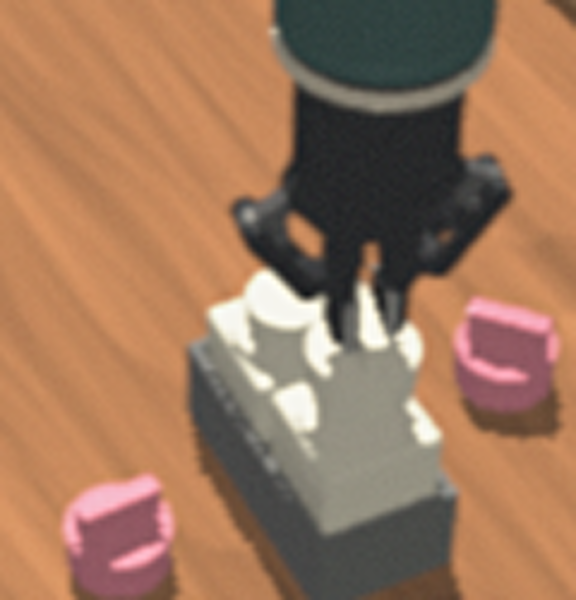

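The cap is free: the wrist force is near zero, and the bottle is still level with its neighbour in the holder. I'll lift the remaining 50 mm or so.

>>> apply_moves:
  moves:
    - [0, 0, 0, -0.15, 0, 0, 0]
    - [0, 0, 0, -0.15, 0, 0, 0]
    - [0, 0, 0, -0.15, 0, 0, 0]
    - [0, 0, 0, -0.15, 0, 0, 0]
    - [0, 0, 0, -0.2, 0, 0, 0]
    - [0, 0, 0, -0.2, 0, 0, 0]
    - [0, 0, 0, -0.2, 0, 0, 0]
    - [0, 0, 0, -0.2, 0, 0, 0]
    - [0, 0, 0, -0.2, 0, 0, 0]
    - [0, 0, 0, -0.1, 0, 0, 0]
    - [0, 0, 0, 0, 0, 0, 0]
    - [0, 0, 0, 0, 0, 0, 0]
    - [0, 0, 0, 0, 0, 0, 0]
    - [0, 0, 0, 0, 0, 0, 0]
    - [0, 0, 0, 0, 0, 0, 0]
    - [0, 0, 0, 0, 0, 0, 0]

```text
time: 10.53
ee_pos: [0.5801, -0.1222, 0.1981]
eef_rot: [[0.276, 0.961, -0.0], [0.961, -0.276, -0.0], [-0.0, -0.0, -1.0]]
force: [0.1, -0.6, -0.2]
opening: 0.0111
grip_force: 47.8
```

Run:
```python
from h import *
im=env.get_image("side");w=env.get_image("wrist");s=env.state();print(s["time"],s["ee_pos"],s["force"],s["opening"],s["grip_force"])
a=cv2.resize(im[185:325,280:400],(394,460),interpolation=cv2.INTER_CUBIC);b=cv2.resize(w[130:430,190:450],(399,460))
cv2.imwrite("pics/s6.png",np.hstack([a,b])[:,:,::-1])
```

```text
10.6333 [ 0.58010989 -0.12219157  0.19822523] [ 0.59907887  0.07386642 -0.27556372] 0.010806472318670669 47.844945788383484
```

View pics/s6.png

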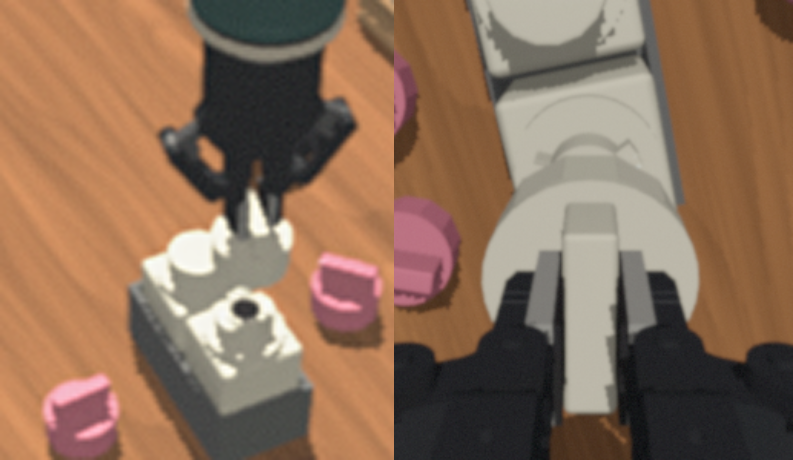

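The cap is level in the fingers above the open mouth (crop pixel (245,308)), about 50 mm clear, and the bottle is seated in its compartment. I'm handing the job in.

```bash
python3 -c "
from station import env
print(env.close_job())"
```

```text
the job is handed in; nothing more can be done
None
```

I opened the descaler bottle and handed the job in: the cap is still gripped, level and about 5 cm above the open mouth, and the bottle is standing in its compartment; the hand-in gave no verdict.

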